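# Switch off the skate grinder and hold the ground blade up for inspection

## Robot

A 6-joint arm with a two-finger parallel gripper is mounted at the origin on the work surface. World frame = base frame: x ahead of the robot, y to its left, z up, the work surface at z = 0. Lengths are in mm, angles in rad, forces in N, time in s.
With the tool pointing down it reaches from about 350 to 725 mm from the base axis. Payload 4.3 kg.
Tool frame: the origin (TCP) lies on the mounting face of the last link; the fingertips stand 173 mm ahead of it and the grasp point (between the pads) lies 155 mm ahead of it; z points along the fingers, y is the line along which they close (so a half turn about z gives the same grasp; the last joint's range is limited). The gripper opens to 85 mm and grips with 20 to 120 N. Pads are 22 mm wide; open, the fingers measure 114 mm over their backs; the gripper's body (76 mm by 85 mm) begins 54 mm behind the grasp point. The pads swing forward as they close: fully open they stand 13 mm farther back than shut.
Start: joints at [1.047, 0.377, 0.081, 1.274, 0, 1.46], TCP at [231.205, 526.49, 404.729] pointing down, gripper open.
Joint ranges: [-2.72, 2.72], [-0.84, 1.66], [-1.02, 1.22], [-1.77, 2.12], [-1.37, 1.28], [-3.14, 3.14]. Speed limits (rad/s): [2.57, 2.57, 3.14, 3.14, 3.14, 3.14].

## Interface

Orientations are given as a rotation vector (axis times angle).
In Python, from cell import r gives the robot as it stands.
- The arm moves only by the shell command python3 nudge.py 'ROWS' [OPENING] [FORCE]. ROWS is a JSON list of rows, 1 to 5 of them, each of 4 numbers: dx, dy, dz in mm, then a turn about the tool's z in rad; each row is the pose to reach, as a shift and turn from the pose commanded when the command began, along the tool's axes at that moment; what a row does not reach only later rows make up. A row lasts 1/12 s, in which the tool goes at most 41.7 mm and 0.125 rad, less where a joint would pass 70% of its speed; a pose out of reach is approached as far as the arm can. OPENING is the finger opening in mm, set as the command begins (- or left out keeps the last). The fingers move at their own pace and stop on an object; FORCE is the grip in N (left out, the last holds). Time passes only in rows, so rows that do not move let the fingers close. It prints the time, the measured TCP pose, the force, the opening and the grip force at its end. Input that does not fit is refused with a message, and nothing moves.
- r.read_state(): the state, without advancing time (a new reading comes with each control period).
- r.grab_frame(name): name is "side" or "top" or "wrist"; returns a dict with "color" (384x512x3 uint8, red, green, blue), "K" (3x3 intrinsics, pixels), "k1" (the pictures are not rectified: a ray, as slopes to the right and down, at radius r is drawn at 1 + k1 r^2 times it, then the intrinsics apply), "world_to_cam" (4x4, takes a point from world to camera coordinates); the wrist camera has in their place "tool_from_camera" (4x4, takes a point from camera to tool coordinates, whose origin is the TCP and whose axes are the flange's). Camera axes: x right, y down, z forward; pixel columns grow to the right and rows downward; lengths in mm; the calibration is good to about 2 mm. A picture is of the moment at which its call begins: read the wrist's pose just before it. There is no depth.
- r.hand_in(): hands the job in; it is judged then, once.
The state is a dict: "clock": time; "q": joint angles; "qd": joint speeds; "effort": joint torques, N m; "ee_pos": TCP position; "eef_rot": TCP orientation; "force": force on the tool from outside, world axes, zero at the start; "ft_torque": the same for the moment, N m; "width": finger opening in mm; "grip_force": force on a finger pad.
Only numpy, scipy, OpenCV 4.12 (cv2) and the standard library are available. Lean on these libraries where they do the work, as an engineer would, in place of code of your own. Each camera call takes 0.05 s, during which the arm holds its last target. There are 200 camera calls.

## Task

Switch the skate grinder off by throwing its red-ball lever all the way over, away from the robot. Then draw the white skate blade unit up out of the rack, turn it to slope toe-up at about 45 degrees (runner still underneath, not rolled sideways), and hold it up still, all of it a good hand's breadth above the top of the rack and touching nothing but the gripper. Finish while still holding it there; leave the black unit in the rack and the other things on the table where they are.

Things in the scene. Friction and masses are not known exactly. Their poses are not given: they have to be found in the camera images.
- grinder: Fixed grinder. Origin: on the table under the lever's hinge; x away from the robot, y to its left, z up. Black deck x -60..240, y -50..200, 40 high; grey motor housing x -30..230, y 75..195, top 150 (thin handle to 178); brown wheel, radius 40, at x 170, y 45, top 85, spindle 90; yellow switch block 70 x 50 around the origin, 58 high, hinge barrel on it to 75 (all mm, heights over the table).
- power_lever (a joint): Grinder's power lever, rad. 0 = ON, leaning to the robot (grinder's -x); 0.55 = upright; 1.1 = OFF, leaning away (+x), at its end stop. It starts at 0 to 0.25. Hinge along the grinder's y axis, 62 mm above the table over the grinder's origin. It stays where it is left and takes about 1.5 to 2 N at the ball.
- lever_tip (a point): Centre of the red ball (26 mm diameter) at the end of the 10 mm thick steel lever rod, 80 mm from the hinge.
- rack: Fixed two-slot rack. Aluminium base 210 x 180 mm, 12 thick; two blue posts across it at x = -85 and +85 mm, 30 thick in x, 170 wide in y, top 80 mm above the table. Both have slots 19 mm wide at y = -50 and +50 mm, floors 50 mm above the table (30 deep), open at both ends. Between the posts it is open down to the base. Origin: centre of its underside; x along the slots, z up.
- white_skate: WHITE skate blade unit, to be taken: 0.2-0.33 kg, 250 mm long; steel runner 4 mm thick below a 16 mm thick white plastic chassis. Stands in either slot pair, runner down, toe away from the robot. Origin: middle of the runner's lower edge; x to the toe (red bumper), y across, z up. Towers at x -108..-52 and 52..108 mm carry sole plates 44 mm wide, top at z = 81 mm.
- white_grip (a point): Gripping point of the white unit, in its bridge, x = 0, y = 0, z = 45 mm in its frame (95 mm above the table in the rack). The bridge is the plain middle 100 mm between the towers, 16 mm thick across y, top at z = 58 mm; grip it from above across y. The unit balances within 5 mm of x = 0.
- white_heel (a point): Heel end of the white unit's runner edge, x = -110 mm, z = 0 in its frame.
- black_skate: BLACK unit, same size and shape, in the other slot pair; 100 mm beside the white one. It stays in the rack. Origin and axes as for the white one.
- puck: Black rubber puck, 76 mm diameter, 25 mm high, on the table to the right. Origin: centre of its underside. Leave alone.
- tape_roll: Blue tape ring, 90 mm diameter, 25 mm high, on the table to the right. Origin: centre of its underside. Leave alone.
- oil_bottle: Closed orange bottle, 56 mm diameter, 130 mm high, on the table to the right. Origin: centre of its underside. Leave alone.
- screwdriver: Red-handled screwdriver, 120 mm long, lying across the table near the robot. Leave alone.
- hone_stone: Brown honing stone, 100 x 35 x 20 mm, lying beyond the rack. Origin: centre of its underside. Leave alone.

How it is judged:
By the outcome, as a careful person would: the job done as asked, in the order asked, and still so for the second after the job is handed in, while the arm keeps its last pose, push and grip.
It also fails if it takes over 48 s, if anything falls off the work surface, if the arm or the gripper's body presses on something with over 40 N, if the wrist force passes 120 N, or if a joint passes its speed limit or range.

## Working session

There is one attempt and no reset: what is moved stays moved. The work goes in short steps, Python scripts to look and compute and a shell command to move; the robot and the scene stay as the last step left them, time stands still between calls to the robot, and variables do not carry over. Pictures are saved under pics/ and viewed, at most 10 in all, crops included, and the job is handed in when it is done.

```bash
ls; mkdir -p pics; python3 - <<'E'
from cell import r
import cv2
for n in("side","top"):
    f=r.grab_frame(n); cv2.imwrite(f"pics/{n}0.png",f["color"][:,:,::-1]); print(n,f["K"],f["k1"],f["world_to_cam"])
s=r.read_state(); print(s)
E
```

```text
cell.py
nudge.py
pics
side [[448.66556062   0.         257.05139854]
 [  0.         448.66556062 193.80691787]
 [  0.           0.           1.        ]] -0.1251291895117273 [[ 9.78742082e-01 -2.03834867e-01 -2.26998872e-02 -5.89965962e+02]
 [-1.30789121e-01 -5.35054485e-01 -8.34632197e-01  9.12878395e+01]
 [ 1.57981466e-01  8.19858552e-01 -5.50339724e-01  1.49045447e+03]
 [ 0.00000000e+00  0.00000000e+00  0.00000000e+00  1.00000000e+00]]
top [[453.23715131   0.         262.97851594]
 [  0.         453.23715131 196.6678941 ]
 [  0.           0.           1.        ]] 0.020200086453121584 [[ 1.50323752e-02 -9.99869269e-01  5.95595233e-03 -1.19906219e+02]
 [-9.96344391e-01 -1.54798255e-02 -8.40132681e-02  5.67239347e+02]
 [ 8.40944820e-02 -4.67126073e-03 -9.96446836e-01  1.29822003e+03]
 [ 0.00000000e+00  0.00000000e+00  0.00000000e+00  1.00000000e+00]]
{'clock': 0.1, 'q': array([1.04671282e+00, 3.77986043e-01, 7.97827133e-02, 1.27440849e+00,
       2.93170635e-05, 1.46048352e+00]), 'qd': array([-1.30565272e-05, -2.99655263e-03,  3.82760118e-03,  5.97838423e-05,
        2.50389536e-03,  5.91809128e-05]), 'effort': array([ 1.00853187e-03, -4.64695323e+01,  2.70581782e+01,  1.20480018e-02,
       -1.14038023e-04,  4.02366311e-06]), 'ee_pos': array([231.04964529, 526.24396937, 403.86528051]), 'eef_rot': array([-6.45200693e-01, -3.07401702e+00,  2.69463149e-03]), 'force': array([-0.20335129,  0.03557187, -1.0569145 ]), 'ft_torque': array([-0.04331836,  0.02460053,  0.01360396]), 'grip_force': 0.0, 'width': 85.57374767003469}
```
View pics/side0.png

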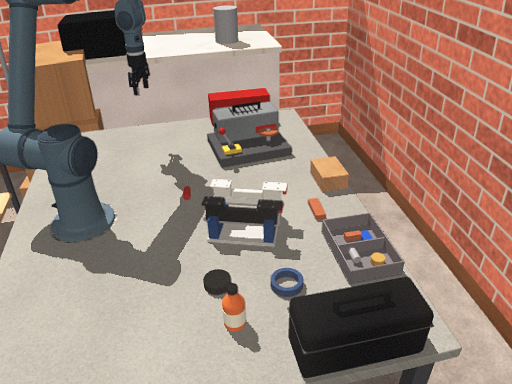

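View pics/top0.png

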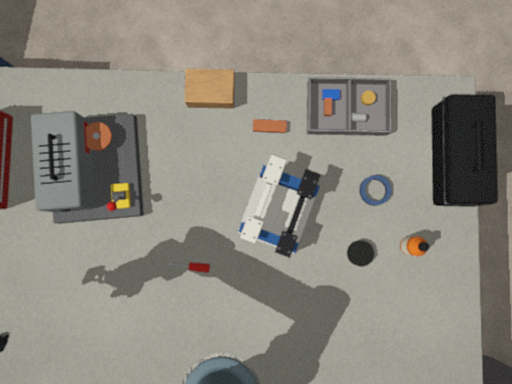

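The side view shows the grinder at about (250,140), with the red ball near (222,131). The rack is near (245,215), with the white unit behind the black one. In the top view the ball is at (111,206). The white unit runs from its heel at (250,238) to its toe at (276,162). I'll enlarge both views next.

```bash
cat > h.py <<'E'
import numpy as np, cv2
from scipy.spatial.transform import Rotation as Ro
from scipy.optimize import least_squares
from cell import r
def proj(P,f,T=None):
    T=f["world_to_cam"] if T is None else T
    c=np.atleast_2d(P)@T[:3,:3].T+T[:3,3]; s=c[:,:2]/c[:,2:]
    s=s*(1+f["k1"]*(s**2).sum(1,keepdims=True)); return s@f["K"][:2,:2].T+f["K"][:2,2]
def tri(obs): # [(frame,uv)], frames from fixed cams
    fun=lambda P:np.concatenate([proj(P,f)[0]-uv for f,uv in obs])
    s=least_squares(fun,[400,200,80]); return s.x,s.fun
def onplane(f,uv,z):
    s=least_squares(lambda p:proj([*p,z],f)[0]-uv,[400,200]); return s.x
def tool():
    s=r.read_state(); return s["ee_pos"],Ro.from_rotvec(s["eef_rot"]).as_matrix(),s
E
python3 - <<'E'
import cv2,numpy as np
s=cv2.imread("pics/side0.png");t=cv2.imread("pics/top0.png")
def c(im,x,y,w=100,h=75):
    o=cv2.resize(im[y:y+h,x:x+w],(400,300),interpolation=cv2.INTER_CUBIC)
    for i in range(0,w,10):
        L=12 if (x+i)%50==0 else 5
        cv2.line(o,(i*4,0),(i*4,L),(0,255,0),1)
    for j in range(0,h,5):
        if (y+j)%10==0: cv2.line(o,(0,j*4),(12 if (y+j)%50==0 else 5,j*4),(0,255,0),1)
    return o
cv2.imwrite("pics/mos.png",np.vstack([np.hstack([c(s,200,110),c(s,200,170)]),np.hstack([c(t,60,150),c(t,230,180)])]))
cv2.imwrite("pics/rack.png",cv2.resize(t[150:262,225:335],(660,672),interpolation=cv2.INTER_CUBIC)[:600])
E
```

View pics/mos.png

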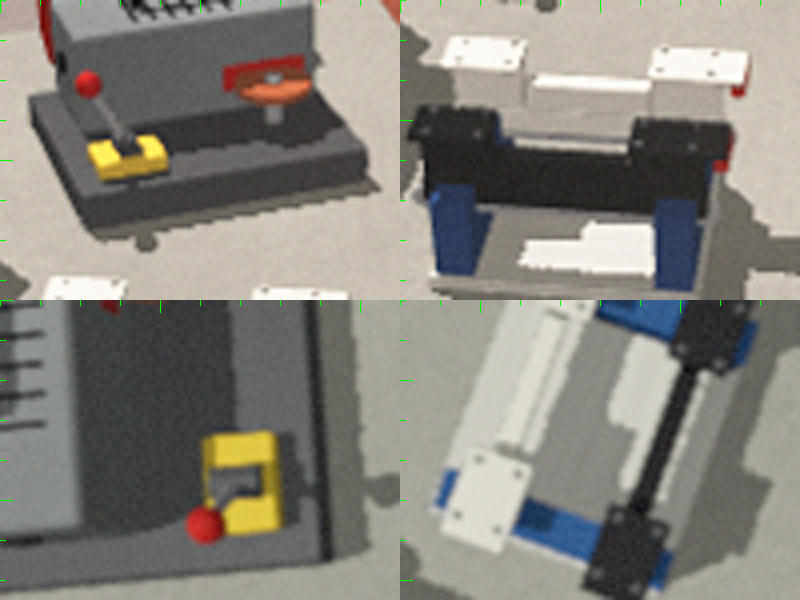

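View pics/rack.png

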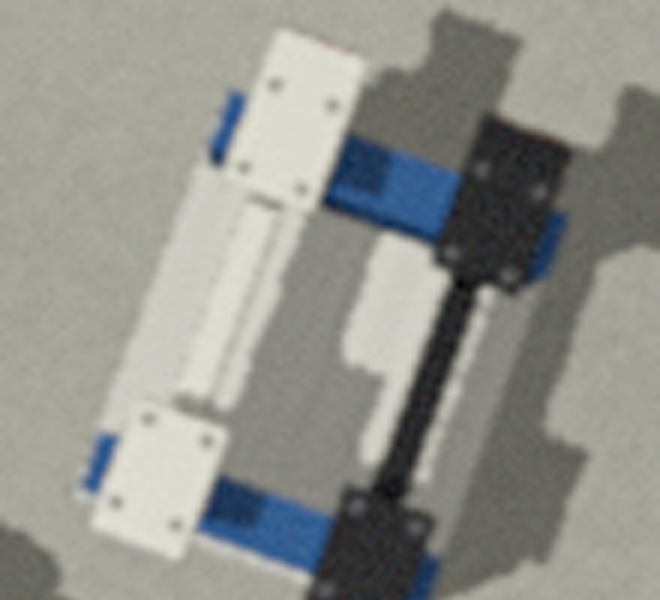

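The mosaic puts the ball at side (222,131) and top (111,206). The white plate's inner edge midpoints in the side view are at mosaic (524,60) and (654,64). In the top crop they are at (181,415) and (270,190).

```bash
python3 - <<'E'
from h import *
S=r.grab_frame("side");T=r.grab_frame("top")
m=lambda x,y,x0,y0,k:np.array([(x+.5)/k-.5+x0,(y+.5)/k-.5+y0])
print("ball",tri([(S,m(88,84,200,110,4)),(T,m(205,225,60,150,4))]))
h,_=tri([(S,m(124,60,200,170,4)),(T,m(181,415,225,150,6))]);t,_=tri([(S,m(254,64,200,170,4)),(T,m(270,190,225,150,6))])
print("heel/toe inner",h,t,_,(h+t)/2,np.linalg.norm(t-h),np.arctan2(t[1]-h[1],t[0]-h[0]))
hs=onplane(T,m(161.5,471.5,225,150,6),131);ts=onplane(T,m(289,136,225,150,6),131)
print("screws",hs,ts,(hs+ts)/2,np.arctan2(ts[1]-hs[1],ts[0]-hs[0]))
# grinder deck edges in top (z=40): right front edge pts mosaic (325,560)->(310,300)
a=onplane(T,m(327,258,60,150,4),40);b=onplane(T,m(312,0,60,150,4),40);print("deck right edge",a,b,np.arctan2(b[1]-a[1],b[0]-a[0]))
# yellow block top corners z58
for p in [(203,437),(276,432),(280,530),(214,535)]: print(onplane(T,m(p[0],p[1]-300,60,150,4),58))
bk=[onplane(T,m(*p,225,150,6),131) for p in[(489,115),(570,152),(355,488),(432,515)]];print("black",bk)
p,R,s=tool();print(p,R)
E
```

```text
ball (array([528.03757372, 293.55087868, 133.40050611]), array([ 0.49097576, -0.04817176, -0.03754433,  0.3346563 ]))
heel/toe inner [500.85770831 -89.55602212 123.32210475] [ 600.70917714 -127.70875436  128.30432754] [ 0.63738    -0.10139172 -0.08147547  0.54704848] [ 550.78344273 -108.63238824  125.81321615] 107.00826766882825 -0.36497626016102575
screws [475.28523457 -81.40110929] [ 626.40564016 -136.04951133] [ 550.84543737 -108.72531031] -0.3469903857117147
deck right edge [512.08121748 236.42134265] [698.8451299  254.18790685] 0.09484305985681796
[595.85348656 322.45606716]
[600.25044033 271.10399467]
[530.62793572 265.51751899]
[526.39247908 311.73226189]
black [array([ 637.33101459, -225.79425896]), array([ 621.14690626, -262.27684145]), array([ 469.27840528, -167.44327809]), array([ 457.85534885, -201.74810343])]
[231.09874769 526.32923701 404.09592375] [[-9.15601995e-01  4.02085273e-01 -6.47764603e-04]
 [ 4.02085766e-01  9.15601350e-01 -1.09774261e-03]
 [ 1.51708007e-04 -1.26555225e-03 -9.99999188e-01]]
```

```bash
python3 nudge.py '[[-38, -13, 0, -0.1], [-76, -26, 0, -0.2], [-114, -39, 0, -0.3], [-152, -52, 0, -0.4], [-190, -65, 0, -0.5]]' 0 40; python3 -c "
from h import *
p,R,s=tool();print(R.T@(np.array([486,289,288])-p)); print(R)"
```

```text
clock: 0.62
ee_pos: [379.9, 389.2, 404.6]
eef_rot: [0.144, -3.138, -0.0]
force: [0.2, 0.5, 0.1]
width: 25.4
grip_force: 0.0
[ -96.44275197 -109.50685732  116.59130438]
[[-9.95791263e-01 -9.16501837e-02 -7.23712932e-05]
 [-9.16501841e-02  9.95791265e-01  3.21980287e-06]
 [ 7.17716061e-05  9.83909392e-06 -9.99999997e-01]]
```

```bash
python3 nudge.py '[[-26, -29, 0, 0], [-52, -58, 8, 0], [-78, -87, 40, 0], [-96, -109, 80, 0], [-96, -109, 116, 0]]'; python3 nudge.py '[[0, 0, 0, 0]]'; python3 - <<'E'
from h import *
p,R,s=tool();print(p,R.T@(np.array([585,297,288])-p))
f=r.grab_frame("side");g=r.grab_frame("wrist")
cv2.imwrite("pics/l1.png",np.hstack([cv2.resize(f["color"][90:190,180:310],(520,400)),cv2.resize(g["color"],(280,210)).__class__((400,280,3),np.uint8)*0+np.pad(cv2.resize(g["color"],(280,210)),((0,190),(0,0),(0,0)))])[:,:,::-1])
E
```

```text
clock: 1.03
ee_pos: [486.7, 289.1, 297.4]
eef_rot: [-0.128, 3.132, 0.002]
force: [0.0, 0.7, -0.7]
width: -0.0
grip_force: 0.0
clock: 1.12
ee_pos: [481.1, 287.9, 288.4]
eef_rot: [0.129, -3.127, 0.009]
force: [-1.6, -0.6, -1.0]
width: -0.1
grip_force: 0.0
[481.14335224 287.8571723  288.44936746] [-104.25412528    0.57339725   -0.86318625]
```

View pics/l1.png

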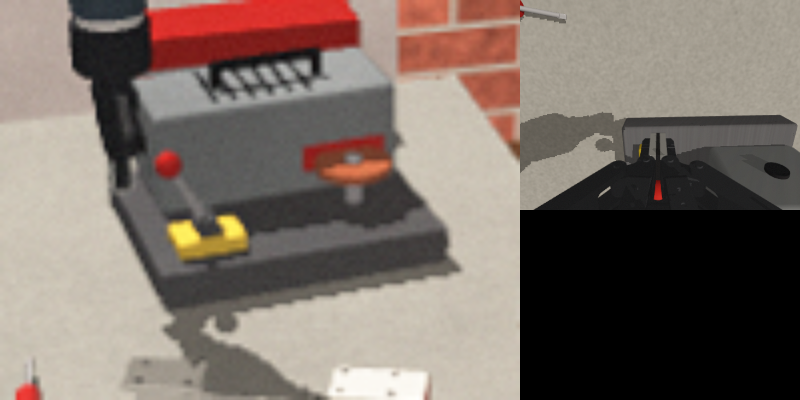

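The closed fingertips, at crop (122,190), stand on the robot side of the ball at (168,163) and a little lower. They look in line with it, so I'll push.

```bash
python3 nudge.py '[[-15, 0, 0, 0], [-30, 0, 0, 0], [-45, 0, 0, 0], [-60, 0, 0, 0], [-75, 0, 0, 0]]'; python3 nudge.py '[[-8, 0, 0, 0], [-16, 0, 0, 0], [-22, 0, 0, 0], [-24, 0, 0, 0], [-26, 0, 0, 0]]';python3 nudge.py '[[-2, 0, 0, 0]]'; python3 - <<'E'
from h import *
f=r.grab_frame("side");g=r.grab_frame("top")
cv2.imwrite("pics/l2.png",np.hstack([cv2.resize(f["color"][100:175,195:295],(400,300)),cv2.resize(g["color"][150:225,60:160],(400,300))])[:,:,::-1])
E
```

```text
clock: 1.63
ee_pos: [558.0, 299.7, 300.3]
eef_rot: [-0.139, 3.135, 0.004]
force: [-1.8, 0.4, -1.7]
width: -0.2
grip_force: 1.1
clock: 2.05
ee_pos: [580.7, 301.0, 297.7]
eef_rot: [0.138, -3.132, -0.002]
force: [-15.5, -0.4, 9.6]
width: -0.1
grip_force: 7.8
clock: 2.13
ee_pos: [581.5, 301.0, 297.7]
eef_rot: [0.139, -3.129, -0.002]
force: [-20.3, -0.9, 11.5]
width: -0.0
grip_force: 10.0
```

View pics/l2.png

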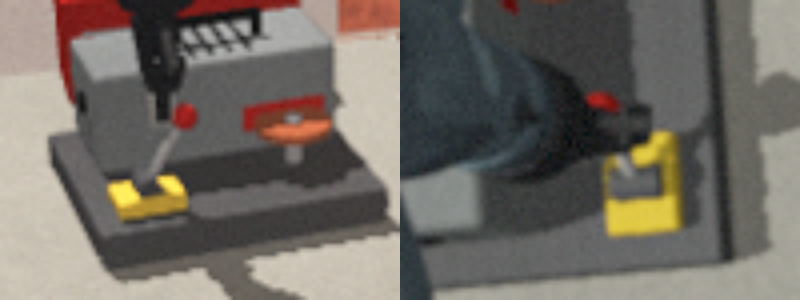

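The side crop shows the lever leaning away, with the ball at about (185,117). The force has climbed to 20 N, so it is against the stop. I'll back off, check the ball position and head for the rack.

```bash
python3 nudge.py '[[30, 0, 0, 0], [40, 0, -30, 0], [40, 0, -70, 0], [40, -20, -110, 0], [40, -50, -130, 0]]'; python3 nudge.py '[[0, -40, 0, 0], [0, -80, 0, 0], [0, -120, 0, 0], [0, -160, 0, 0], [0, -200, 0, 0]]'; python3 - <<'E'
from h import *
f=r.grab_frame("side");g=r.grab_frame("top")
def red(im,x0,x1,y0,y1):
    c=im[y0:y1,x0:x1].astype(int); m=(c[...,0]>130)&(c[...,1]<60)&(c[...,2]<60)
    n,l,st,ce=cv2.connectedComponentsWithStats(m.astype(np.uint8)); return [(st[i,4],ce[i]+[x0,y0]) for i in range(1,n) if st[i,4]>8]
a=red(f["color"],215,250,115,150);b=red(g["color"],90,140,150,215);print(a,b,proj([605,297,130],f),proj([605,297,130],g))
if a and b: print(tri([(f,a[0][1]),(g,b[0][1])]))
p,R,s=tool();yw=-.352
t=np.array([551,-109,0])+0; print(p,np.linalg.norm(p[:2]),R.T@(t-p), R)
print(s["q"])
E
```

```text
clock: 2.65
ee_pos: [549.4, 249.3, 432.3]
eef_rot: [-0.144, 3.131, 0.005]
force: [1.8, 0.4, 0.8]
width: 0.3
grip_force: 0.0
clock: 3.07
ee_pos: [567.2, 46.4, 428.7]
eef_rot: [-0.137, 3.134, -0.001]
force: [-0.2, -0.2, -0.1]
width: -0.1
grip_force: 0.0
[(np.int32(14), array([240.21428571, 129.42857143]))] [(np.int32(59), array([108.81355932, 177.44067797]))] [[241.44602759 128.8441737 ]] [[111.20241801 177.62375002]]
(array([604.59472831, 305.50012765, 124.11920729]), array([ 0.81573909, -0.10918581, -0.07442187,  0.55616324]))
[567.82504278  43.10098029 428.40286047] 569.4584916446157 [  30.42038623 -149.02630081  428.73367362] [[-0.99682961 -0.07947215  0.00386128]
 [-0.0794826   0.99683278 -0.00263284]
 [-0.00363981 -0.0029314  -0.99998908]]
[-0.03502278  0.35942896  0.11574027  1.32315651 -0.00249602 -0.11458943]
```

The lever is at its end stop, with the ball at x≈605. Next I'll test in free air what the arm does to the tool's tilt beyond its reach.

```bash
for i in 1 2; do python3 nudge.py '[[-41, 0, 0, 0], [-82, 0, 0, 0], [-123, 0, 0, 0], [-164, 0, 0, 0], [-205, 0, 0, 0]]';done; python3 nudge.py '[[-41, 0, 0, 0], [-82, 0, 0, 0], [-123, 0, 0, 0], [-164, 0, 0, 0], [-205, 0, 0, 0]]' 60;python3 -c "
from h import *
print(tool())"
```

```text
clock: 3.58
ee_pos: [746.5, 64.4, 429.4]
eef_rot: [-0.137, 3.136, 0.0]
force: [1.5, -0.6, 0.2]
width: -0.1
grip_force: 0.0
clock: 4.0
ee_pos: [797.2, 68.7, 391.2]
eef_rot: [-0.135, 3.098, 0.001]
force: [0.3, -0.0, 0.9]
width: 0.1
grip_force: 0.0
clock: 4.42
ee_pos: [825.5, 70.7, 354.7]
eef_rot: [-0.132, 3.06, 0.002]
force: [0.6, -0.4, -0.0]
width: 59.4
grip_force: 0.0
(array([825.46583991,  70.7064887 , 354.68764939]), array([[-0.99320586, -0.08599675,  0.07840073],
       [-0.08589927,  0.99629311,  0.00462132],
       [-0.07850752, -0.00214465, -0.99691121]]), {'clock': 4.4167, 'q': array([ 0.00830935,  1.06881018,  1.22077329,  1.64424174,  0.00396972,
       -0.07772234]), 'qd': array([ 0.00219773,  0.09866303, -0.00054127, -0.09499753, -0.00015704,
        0.0054054 ]), 'effort': array([ 5.76185889e-02, -7.28504133e+01,  2.85231417e+01, -6.23083021e-01,
        1.72735745e-02, -3.23709777e-03]), 'ee_pos': array([825.46583991,  70.7064887 , 354.68764939]), 'eef_rot': array([-1.31954803e-01,  3.06014043e+00,  1.90120043e-03]), 'force': array([ 0.59117782, -0.39521796, -0.01130508]), 'ft_torque': array([-0.03774404,  0.08329517, -0.00759729]), 'grip_force': 0.0, 'width': 59.44826320709126})
```

```bash
python3 nudge.py '[[41, 0, 0, 0], [82, 0, 0, 0], [123, 0, 0, 0], [164, 0, 0, 0], [205, 0, 0, 0]]';python3 nudge.py '[[0, 0, 0, 0]]'; python3 -c "
from h import *
p,R,s=tool();print(p,R,s['q'])"
```

```text
clock: 4.83
ee_pos: [695.4, 58.9, 346.0]
eef_rot: [-0.132, 3.057, 0.002]
force: [0.6, -0.0, 1.9]
width: 59.9
grip_force: 0.0
clock: 4.92
ee_pos: [680.8, 59.1, 335.5]
eef_rot: [-0.133, 3.094, 0.004]
force: [-2.1, 0.5, -6.1]
width: 59.9
grip_force: 0.0
[680.84987542  59.13479469 335.4964385 ] [[-9.95277818e-01 -8.60938493e-02  4.48320704e-02]
 [-8.59729136e-02  9.96286752e-01  4.62230963e-03]
 [-4.50635502e-02  7.46138534e-04 -9.98983844e-01]] [-0.00711636  0.60264851  0.26286409  1.18619832  0.00494125 -0.09318939]
```

The tilt picked up out of reach stays, so that can give the 45° slope later. I'll hover over the white bridge next.

```bash
python3 nudge.py '[[29, -28, -5, 0.09], [58, -56, -10, 0.18], [87, -84, -15, 0.27], [116, -112, -21, 0.36], [145, -140, -26, 0.436]]';python3 nudge.py '[[0, 0, 0, 0], [0, 0, 0, 0]]'; python3 - <<'E'
from h import *
p,R,s=tool();f=r.grab_frame("wrist")
G=np.array([551,-108.7,96.]);print(p,R,s["q"],"grasp",p+155*R[:,2],"d",R.T@(G-p)-[0,0,155])
np.savez("w1.npz",p=p,R=R,T=f["tool_from_camera"],K=f["K"],k1=f["k1"],im=f["color"])
T=np.eye(4);T[:3,:3]=R;T[:3,3]=p;W=np.linalg.inv(T@f["tool_from_camera"])
e=np.array([np.cos(-.35),np.sin(-.35),0]);n=np.array([-e[1],e[0],0])
for l,P in dict(toeL=G+52*e+22*n+[0,0,35],toeR=G+52*e-22*n+[0,0,35],heL=G-52*e+22*n+[0,0,35],heR=G-52*e-22*n+[0,0,35]).items(): print(l,proj(P,f,W)[0].round(1))
cv2.imwrite("pics/w1.png",f["color"][:,:,::-1])
E
```

```text
clock: 5.33
ee_pos: [561.0, -94.3, 361.8]
eef_rot: [0.539, 3.015, 0.027]
force: [0.1, -0.6, 0.7]
width: 59.8
grip_force: 0.0
clock: 5.5
ee_pos: [561.3, -94.7, 361.8]
eef_rot: [0.538, 3.016, 0.027]
force: [0.1, -0.3, 0.8]
width: 59.9
grip_force: 0.0
[561.27950721 -94.747011   361.84526872] [[-0.93547012  0.34430701  0.07967643]
 [ 0.34567849  0.93834582  0.00367561]
 [-0.07349851  0.03098085 -0.996814  ]] [-0.28495892  0.33841059 -0.08931375  1.06754479  0.02592877  0.06883835] grasp [573.62935343 -94.17729205 207.33909823] d [ 24.33215349 -24.86814684 109.12796643]
toeL [249.6 250.6]
toeR [188.5 251.7]
heL [248.8 102.3]
heR [174.3 102.7]
```

View pics/w1.png

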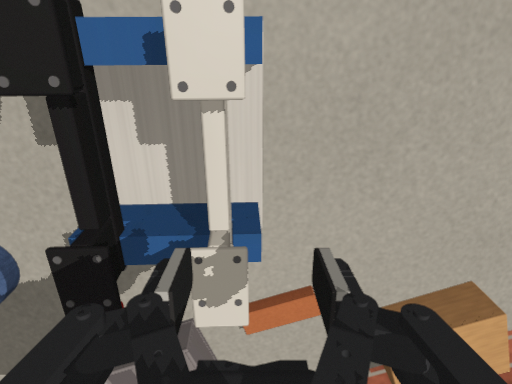

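The wrist view shows the white bridge at column ~218, between the heel plate edge at row 98 and the toe plate edge at row 248. That is within about 2 mm of prediction. I'll align first, then descend.

```bash
python3 nudge.py '[[13, -13, 10, 0], [25, -25, 30, 0], [25, -25, 65, 0], [25, -25, 95, 0], [25, -25, 108, 0]]'; python3 nudge.py '[[0, 0, 0, 0], [0, 0, 0, 0]]'; python3 - <<'E'
from h import *
p,R,s=tool();f=r.grab_frame("wrist");G=np.array([551,-108.7,96.])
print("grasp",p+155*R[:,2],"d",R.T@(G-p)-[0,0,155]); cv2.imwrite("pics/w2.png",f["color"][:,:,::-1])
E
```

```text
clock: 5.97
ee_pos: [537.9, -106.0, 246.4]
eef_rot: [0.531, 3.024, 0.029]
force: [-0.9, 0.2, 0.0]
width: 60.0
grip_force: 0.0
clock: 6.13
ee_pos: [538.7, -106.5, 249.4]
eef_rot: [0.531, 3.021, 0.028]
force: [-1.1, -0.5, -0.0]
width: 59.9
grip_force: 0.0
grasp [ 550.50888835 -105.69729219   94.88251348] d [-1.5616484  -2.62175228 -1.09265284]
```

View pics/w2.png

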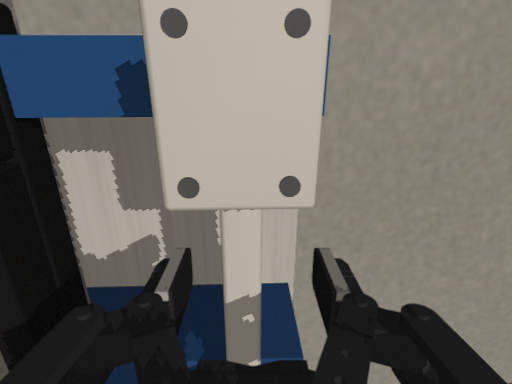

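The bridge lies between the fingers, centred at column ~243 against the finger midpoint of ~252. I'll shift 3 mm and close.

```bash
python3 nudge.py '[[0, -3, 1, 0], [0, -3, 1, 0]]'; python3 nudge.py '[[0, 0, 0, 0], [0, 0, 0, 0], [0, 0, 0, 0], [0, 0, 0, 0], [0, 0, 0, 0]]' 5 110;  python3 nudge.py '[[0, 0, -8, 0], [0, 0, -18, 0], [0, 0, -35, 0], [0, 0, -60, 0], [0, 0, -90, 0]]'; python3 -c "
from h import *
p,R,s=tool();print(p,R,s['q'],s['ft_torque'])"
```

```text
clock: 6.35
ee_pos: [537.9, -110.6, 250.2]
eef_rot: [0.532, 3.017, 0.026]
force: [0.5, -0.3, 0.2]
width: 60.0
grip_force: 0.0
clock: 6.77
ee_pos: [536.8, -110.6, 249.3]
eef_rot: [0.534, 3.019, 0.026]
force: [-2.2, -1.2, 5.1]
width: 14.3
grip_force: 107.3
clock: 7.18
ee_pos: [528.6, -110.1, 337.9]
eef_rot: [0.535, 3.025, 0.029]
force: [0.2, -0.2, -2.9]
width: 14.6
grip_force: 106.9
[ 528.63735473 -110.13973991  337.89592529] [[-0.93706095  0.34163794  0.072113  ]
 [ 0.34296455  0.9393258   0.00650868]
 [-0.06551398  0.03083123 -0.99737523]] [-0.33047354  0.29953643 -0.20775367  0.99733019  0.02956081  0.02034879] [-0.05377838  0.0390063  -0.00652974]
```

The unit is held, with about 3 N of load. I'll align its toe with the arm's radial direction and climb until the wrist saturates.

```bash
python3 nudge.py '[[0, 0, -40, -0.06], [0, 0, -80, -0.12], [0, 0, -120, -0.15], [0, 0, -160, -0.15], [0, 0, -200, -0.15]]';python3 nudge.py '[[0, 0, -40, 0], [0, 0, -80, 0], [0, 0, -120, 0], [0, 0, -160, 0], [0, 0, -200, 0]]'; python3 -c "
from h import *
p,R,s=tool();print(p,R,s['q'],s['ft_torque'])"
```

```text
clock: 7.6
ee_pos: [513.4, -111.1, 540.2]
eef_rot: [0.306, 3.051, 0.019]
force: [1.5, -0.7, -2.9]
width: 14.3
grip_force: 106.9
clock: 8.02
ee_pos: [494.1, -110.7, 718.7]
eef_rot: [0.305, 3.04, 0.016]
force: [1.7, -0.7, -2.4]
width: 14.5
grip_force: 107.0
[ 494.07667579 -110.68502793  718.73923276] [[-0.97636441  0.19775953  0.08719919]
 [ 0.19866419  0.98006609  0.00173433]
 [-0.08511799  0.0190167  -0.99618939]] [-0.35445358  0.43458254  1.05418189  2.1090882   0.03189685 -0.15323674] [-0.03979634 -0.0352441  -0.01614164]
```

```bash
python3 nudge.py '[[0, 0, -40, 0.06], [0, 0, -80, 0.12], [0, 0, -120, 0.15], [0, 0, -160, 0.15], [0, 0, -200, 0.15]]'; python3 -c "
from h import *
p,R,s=tool();print(p,R,s['q'],s['ft_torque'])"
```

```text
clock: 8.43
ee_pos: [526.8, -108.8, 725.4]
eef_rot: [0.519, 2.933, 0.003]
force: [-0.5, -1.0, -3.5]
width: 14.6
grip_force: 109.9
[ 526.77645768 -108.80526211  725.36508789] [[-0.92637525  0.34073374  0.16040391]
 [ 0.34108855  0.93966642 -0.0261843 ]
 [-0.15964804  0.03045545 -0.98670409]] [-0.32857634  0.51470937  1.22065015  2.11571147  0.02698144  0.02391477] [ 0.0171587   0.24238413 -0.0170809 ]
```

Both q3 and q4 are at their limits. Moving up and back from here leaves only q2 free, and that tilts the tool.

```bash
python3 nudge.py '[[25, 0, -32, 0], [50, 0, -64, 0], [75, 0, -96, 0], [100, 0, -128, 0], [125, 0, -160, 0]]'; python3 -c "
from h import *
p,R,s=tool();print(p,R,s['q'],s['ft_torque'])"
```

```text
clock: 8.85
ee_pos: [494.8, -78.5, 764.8]
eef_rot: [0.509, 2.858, -0.016]
force: [-0.5, -0.6, -2.8]
width: 14.6
grip_force: 110.0
[494.83194918 -78.49126143 764.76797075] [[-0.91126702  0.3413267   0.23040944]
 [ 0.33869515  0.93944944 -0.05215697]
 [-0.23426059  0.03050964 -0.97169498]] [-0.28827594  0.43829721  1.22072339  2.11522378  0.01550123  0.06570123] [ 0.09428052  0.34210742 -0.00221981]
```

```bash
for i in 1; do python3 nudge.py '[[16, 0, -37, 0], [32, 0, -74, 0], [48, 0, -111, 0], [64, 0, -148, 0], [80, 0, -185, 0]]'; python3 nudge.py '[[16, 0, -37, 0], [32, 0, -74, 0], [48, 0, -111, 0], [64, 0, -148, 0], [80, 0, -185, 0]]';done; python3 -c "
from h import *
p,R,s=tool();print(p,R,s['q'],s['ft_torque'])"
```

```text
clock: 9.27
ee_pos: [458.8, -51.7, 800.8]
eef_rot: [0.497, 2.784, -0.029]
force: [0.0, -1.2, -2.5]
width: 14.3
grip_force: 110.0
clock: 9.68
ee_pos: [419.0, -22.1, 833.8]
eef_rot: [0.484, 2.71, -0.037]
force: [0.4, -0.8, -3.5]
width: 14.5
grip_force: 110.1
[419.04883019 -22.08473969 833.77648818] [[-0.86592573  0.33798977  0.36869438]
 [ 0.32786447  0.94024338 -0.09190908]
 [-0.37772678  0.04129535 -0.92499577]] [-0.19829699  0.28719047  1.22046573  2.11467168 -0.01747609  0.15145351] [0.13428482 0.53489468 0.01565429]
```

```bash
for i in 1; do python3 nudge.py '[[12, -6, -38, 0], [24, -12, -76, 0], [36, -18, -114, 0], [48, -24, -152, 0], [60, -30, -190, 0]]'; python3 nudge.py '[[8, -6, -39, 0], [16, -12, -78, 0], [24, -18, -117, 0], [32, -24, -156, 0], [40, -30, -195, 0]]';done; python3 -c "
from h import *
p,R,s=tool();print(p,R,s['q'],s['ft_torque'])"
```

```text
clock: 10.1
ee_pos: [375.5, -14.2, 863.3]
eef_rot: [0.471, 2.636, -0.045]
force: [0.0, 0.1, -3.7]
width: 14.5
grip_force: 110.1
clock: 10.52
ee_pos: [331.5, -6.6, 888.6]
eef_rot: [0.459, 2.564, -0.053]
force: [-0.6, -0.4, -3.1]
width: 14.4
grip_force: 110.1
[331.47529731  -6.62534953 888.6101986 ] [[-0.80208908  0.33278631  0.49588948]
 [ 0.31192593  0.94153656 -0.1273229 ]
 [-0.50926939  0.05255648 -0.85900088]] [-0.20130055  0.13930877  1.22007153  2.1146281  -0.0256047   0.14581844] [0.22747144 0.69648221 0.00369169]
```

```bash
for i in 1; do python3 nudge.py '[[18, -6, -34, 0], [36, -12, -68, 0], [54, -18, -102, 0], [72, -24, -136, 0], [90, -30, -170, 0]]'; python3 nudge.py '[[18, -6, -34, 0], [36, -12, -68, 0], [54, -18, -102, 0], [72, -24, -136, 0], [90, -30, -170, 0]]';python3 nudge.py '[[18, -6, -34, 0], [36, -12, -68, 0], [54, -18, -102, 0], [72, -24, -136, 0], [90, -30, -170, 0]]';done; python3 -c "
from h import *
p,R,s=tool();print(p,R,s['q'],s['ft_torque'])"
```

```text
clock: 10.93
ee_pos: [283.1, 12.4, 911.5]
eef_rot: [0.445, 2.489, -0.059]
force: [-0.0, -0.2, -3.2]
width: 14.6
grip_force: 110.1
clock: 11.35
ee_pos: [232.5, 27.3, 930.6]
eef_rot: [0.429, 2.413, -0.058]
force: [-0.9, -0.7, -3.0]
width: 14.8
grip_force: 110.1
clock: 11.77
ee_pos: [109.3, 45.4, 960.2]
eef_rot: [0.385, 2.243, -0.002]
force: [0.8, 3.6, -3.4]
width: 14.3
grip_force: 109.9
[109.31962102  45.42291791 960.17496076] [[-0.60051317  0.27528699  0.75073364]
 [ 0.27426202  0.95282622 -0.13000977]
 [-0.75110869  0.12782515 -0.64768546]] [-0.00437995 -0.1836156   1.21909932  2.11418672 -0.12706198  0.27737999] [0.46684998 0.95125858 0.356637  ]
```

```bash
python3 nudge.py '[[0, 0, 0, 0], [0, 0, 0, 0], [0, 0, 0, 0], [0, 0, 0, 0], [0, 0, 0, 0]]'; python3 - <<'E'
from h import *
p,R,s=tool();print(p,R,s['q'],s['qd'],s['ft_torque'])
Rg=Ro.from_rotvec([.534,3.019,.026]).as_matrix();c,t=np.cos(-.35),np.sin(-.35)
U=R@Rg.T@np.array([[c,-t,0],[t,c,0],[0,0,1]]);print(U,"pitch",np.degrees(np.arcsin(U[2,0])),"roll y-axis elev",np.degrees(np.arcsin(U[2,1])))
g=p+155*R[:,2];print("grasp",g,"heel",g+U@[-110,0,-45],"toe",g+U@[125,0,0])
f=r.grab_frame("side");w=r.grab_frame("wrist");t=r.grab_frame("top")
cv2.imwrite("pics/a1.png",np.hstack([np.vstack([cv2.resize(f["color"],(400,300)),cv2.resize(t["color"],(400,300))]),np.pad(cv2.resize(w["color"],(400,300)),((0,300),(0,0),(0,0)))])[:,:,::-1])
E
```

```text
clock: 12.18
ee_pos: [110.1, 48.7, 959.8]
eef_rot: [0.36, 2.25, 0.018]
force: [-1.2, 0.2, -2.7]
width: 14.7
grip_force: 110.4
[110.144288    48.67105786 959.79772617] [[-0.60913792  0.25158531  0.75210094]
 [ 0.26379702  0.95862335 -0.10701594]
 [-0.74790516  0.13321452 -0.65030129]] [ 0.00898028 -0.18150234  1.21957388  2.11466463 -0.11401245  0.27444846] [ 1.94702811e-03  3.48933020e-03  6.70573190e-05 -5.36865974e-04
 -1.34946357e-03  4.06936807e-03] [ 0.15002968  1.11026438 -0.00773756]
[[ 0.66108042  0.27317053 -0.69882082]
 [-0.27165939  0.95532232  0.11644931]
 [ 0.69940965  0.11285888  0.70575422]] pitch 44.37965938232379 roll y-axis elev 6.480143707064261
grasp [226.71993402  32.0835877  859.00102686] heel [185.44802521  56.7259012  750.30702552] toe [309.35498616  -1.87383562 946.42723323]
```

View pics/a1.png

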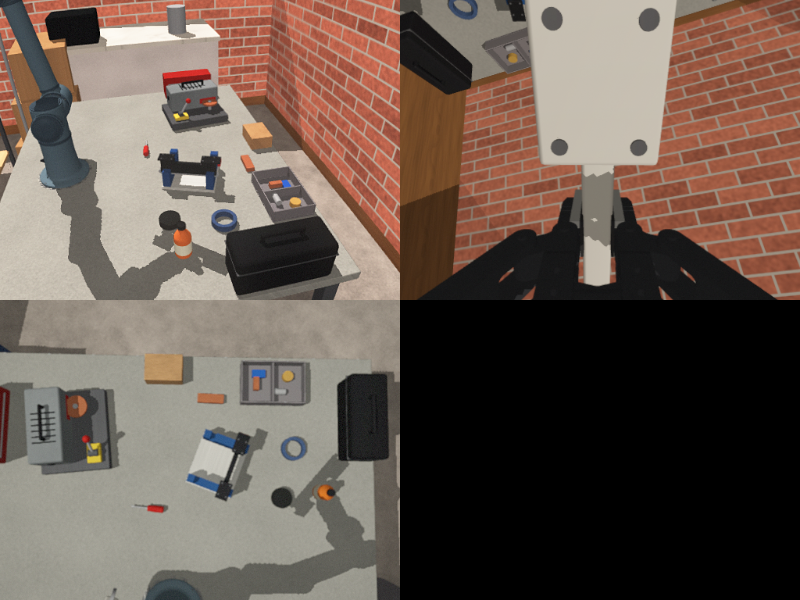

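The top and side views show the lever leaning away, the black unit in the rack and everything else in place. The wrist view shows the white bridge gripped straight. The slope is about 44°, with about 6.5° of roll. A small turn about the tool axis will remove the roll.

```bash
python3 nudge.py '[[0, 0, 0, -0.05], [0, 0, 0, -0.1], [0, 0, 0, -0.15], [0, 0, 0, -0.15], [0, 0, 0, -0.15]]';python3 nudge.py '[[0, 0, 0, 0], [0, 0, 0, 0], [0, 0, 0, 0], [0, 0, 0, 0], [0, 0, 0, 0]]'; python3 - <<'E'
from h import *
p,R,s=tool()
Rg=Ro.from_rotvec([.534,3.019,.026]).as_matrix();c,t=np.cos(-.35),np.sin(-.35)
U=R@Rg.T@np.array([[c,-t,0],[t,c,0],[0,0,1]]);print("pitch",np.degrees(np.arcsin(U[2,0])),"roll",np.degrees(np.arcsin(U[2,1])))
g=p+155*R[:,2];print("heel",g+U@[-110,0,-45],s['q'],np.abs(s['qd']).max())
E
```

```text
clock: 12.75
ee_pos: [109.2, 48.6, 960.0]
eef_rot: [0.193, 2.27, -0.06]
force: [0.9, 0.9, -3.2]
width: 14.7
grip_force: 110.3
clock: 13.17
ee_pos: [108.8, 48.6, 960.0]
eef_rot: [0.192, 2.269, -0.06]
force: [0.4, -1.5, -3.4]
width: 14.3
grip_force: 110.3
pitch 45.42987758296268 roll 0.01743444526588267
heel [181.14466379  40.12708592 749.5258978 ] [ 0.00862686 -0.18344978  1.2196886   2.11469834 -0.11409817  0.12490026] 0.000848217293860072
```

```bash
python3 -c "
from cell import r
print(r.hand_in())"
```

```text
the job is handed in; nothing more can be done
None
```

I threw the grinder lever fully over to OFF, then lifted the white unit out of the rack; it was held still at about 45° toe-up with no roll, touching only the gripper, its heel about 670 mm above the rack top, when I handed in at about 13 s (no verdict was returned).

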